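# Load the second slotted disc on the load-cell weight carrier

### The arm

A 6-joint arm with a two-finger parallel gripper is mounted at the origin on the work surface. World frame = base frame: x ahead of the robot, y to its left, z up, the work surface at z = 0. Lengths are in m, angles in rad, forces in N, time in s.
With the tool pointing down it reaches from about 0.325 to 0.9 m from the base axis. Payload 6.1 kg.
Tool frame: the origin (TCP) lies midway between the tips of the shut fingers; the grasp point (between the pads) lies 19 mm behind it; x points along the fingers, y is the direction in which the jaws open and shut, and the axes are right-handed (so a half turn about x gives the same grasp; the last joint's range is limited). The gripper opens to 85 mm and grips with 20 to 120 N. Pads are 22 mm wide; open, the fingers measure 114 mm over their backs; the gripper's body (76 mm by 85 mm) begins 54 mm behind the grasp point. The pads swing forward as they close: fully open they stand 13 mm farther back than shut.
Start: joints at [1.088, 0.22, 1.526, -0, 1.395, -0.126], TCP at [0.218, 0.586, 0.231] pointing down, gripper open.
Joint ranges: [-2.98, 2.98], [-0.91, 2.08], [0.09, 2.57], [-1.24, 4.39], [0.2, 2.65], [-2.68, 2.68]. Speed limits (rad/s): [2.57, 2.57, 3.01, 3.14, 3.14, 3.14].

### API

Orientations are given as [roll, pitch, yaw] about the fixed x, y, z axes, in that order (R = Rz(yaw) Ry(pitch) Rx(roll)).
In Python, from plant import movep, move_l, set_joints, gripper_to, hold, inverse_kinematics, observe, get_image, get_calibration, Unreachable, job_done gives the robot as it stands. Calls block until the motion is done:
- movep(position, orientation): joint-space move of the TCP to a pose.
- move_l(position, feed=0.15, rotation=None, max_force=None): straight line of the TCP; rotation=None keeps the orientation; feed is the mean speed in m/s. With max_force (N) it stops when the force on the tool has changed by that much, and returns True; else False.
- set_joints(angles): joint-space move.
- gripper_to(opening, f_grip=None): finger opening in m; f_grip is the grip in N (None keeps the last); returns when the fingers have stopped.
- hold(seconds).
- inverse_kinematics(position, orientation): joint angles nearest the present ones, or None.
- observe(): the state.
- get_image(name): name is "side" or "top" or "wrist"; returns (picture, depth): 400x640x3 uint8, red, green, blue; 400x640 float32, m along the optical axis (not along the pixel's ray), 0 where there is no reading.
- get_calibration(name): a dict with "intrinsics" (3x3 intrinsics, pixels), "world_from_camera" (4x4, takes a point from camera to world coordinates). Camera axes: x right, y down, z forward; pixel columns grow to the right and rows downward; lengths in m; the calibration is good to about 2 mm. The wrist camera is an equidistant fisheye: a pixel r from the principal point sees the ray r / f radians off the axis. A picture is of the moment at which its call begins: read the wrist's pose just before it. get_calibration takes no time and is no camera call; for the wrist camera it gives the pose at the moment of the call.
A pose or a line that the arm cannot do raises Unreachable and nothing moves.
- job_done(): hands the job in, once; it reports no verdict.
The state is a dict: "time_s": time; "q": joint angles; "joint_velocities": joint speeds; "joint_torque": joint torques, N m; "eef_pos": TCP position; "tcp_rot": TCP orientation; "ft_force": force on the tool from outside, world axes, zero at the start; "torque": the same for the moment, N m; "opening": finger opening in m.
Only numpy, scipy, OpenCV 4.12 (cv2) and the standard library are available. Lean on these libraries where they do the work, as an engineer would, in place of code of your own. Each camera call takes 0.05 s, during which the arm holds its last target. There are 200 camera calls.

### The job

The weight carrier on the load cell already holds one slotted steel disc. Take the other slotted disc of that same size from the bench (not the smaller slotted one, nor the ring without a slot) and lay it flat on top of the first, with the carrier's rod standing in its slot at the middle of the disc and its slot pointing the opposite way to the slot of the disc below, so that neither can slide off. Lower it gently into place rather than dropping it, leave the lower disc seated on the pan with the rod in its slot, and let go.

Things in the scene. Friction and masses are not known exactly. Their poses are not given: they have to be found in the camera images.
- carrier: Weight carrier, fixed to the bench: aluminium plate 100 x 100 x 8 mm with a load cell bar, a dark round pan (diameter 72 mm, top 36 mm above the bench) and a dark upright rod, diameter 5 mm, on the pan's centre, ending in an 8 mm ball, its top 109 mm above the bench. Origin: at bench level straight below the rod; z up along the rod.
- lower_disc_mid (a point): Centre (half-way up) of the slotted steel disc lying loose on the carrier's pan, rod in its slot: diameter 60 mm, 20 mm thick, straight slot 18 mm wide from the rim to 9 mm past the centre. Centre 46 mm, top face 56 mm above the bench. x axis: from the centre out through the slot's open mouth; z up.
- disc_mid (a point): Centre (half-way up) of the slotted steel disc to load, flat on the bench: same size and slot as the lower one, 0.25 to 0.45 kg, 66 mm above the bench once seated. x axis: out through the slot's mouth; z up. Pinch it across the slot, at the full 60 mm. Over 110 mm off, centre to centre: a slotted disc 40 mm wide, 12 thick; a ring 60 wide, 20 thick without slot; a screwdriver.
- disc_slot (a point): Mouth of the slot of the disc to load: the point on its rim, 30 mm from its centre, in the middle of the slot's opening, half-way up. Same axes as disc_mid.

How it is judged:
At the end, for the whole second after the job is handed in: Both discs lie at rest on the carrier, the lower on the pan and the loaded one flat on top of it (height within 4 mm, tilt under 0.1 rad), each centred within 12 mm of the rod, and the loaded disc's slot points opposite to the lower disc's slot within 0.6 rad (34 degrees) (horizontal distance between each of disc_mid, lower_disc_mid and carrier below 0.012 m and z of disc_mid in the frame of carrier between 0.062 and 0.07 m and angle between disc_mid's own z axis and vertical below 0.1 rad and angle between the x axis of disc_mid and the x axis of lower_disc_mid, either way round below 0.6 rad and x of disc_slot in the frame of lower_disc_mid below 0 m and z of lower_disc_mid in the frame of carrier between 0.042 and 0.05 m and linear speed of each of disc, lower_disc below 0.02 m/s); the robot touches nothing.
It fails at once if the disc is dropped or slammed onto the carrier (faster than 0.5 m/s, a drop of more than 12 mm) (horizontal distance between disc_mid and carrier below 0.03 m and z of disc_mid in the frame of carrier below 0.085 m and linear speed of disc above 0.5 m/s).
It also fails if it takes over 35 s, if anything falls off the work surface, if the arm or the gripper's body presses on something with over 40 N, if the wrist force passes 120 N, or if a joint passes its speed limit or range.

## Working session

There is one attempt and no reset: what is moved stays moved. The work goes in short steps, each a Python script; the robot and the scene stay as the last script left them, time stands still between calls to the robot, and variables do not carry over. Pictures are saved under pics/ and viewed, about 8 in all and at most 12, crops included, and the job is handed in when it is done.

```bash
mkdir -p pics; ls; python3 - <<'E'
from plant import *
import cv2,numpy as np
for n in("top","side"):
    im,d=get_image(n);cv2.imwrite(f"pics/{n}0.png",im[:,:,::-1]);np.save(f"pics/{n}0.npy",d)
    c=get_calibration(n);print(n,np.round(c["intrinsics"],1).tolist(),np.round(c["world_from_camera"],3).tolist())
print(observe()["time_s"])
E
```

```text
pics
top [[515.1, 0.0, 312.9], [0.0, 515.1, 192.3], [0.0, 0.0, 1.0]] [[0.0, -0.989, 0.148, 0.372], [-1.0, 0.002, 0.012, 0.032], [-0.012, -0.148, -0.989, 1.09], [0.0, 0.0, 0.0, 1.0]]
side [[487.9, 0.0, 320.5], [0.0, 487.9, 202.5], [0.0, 0.0, 1.0]] [[-0.906, -0.305, 0.293, 0.306], [-0.423, 0.646, -0.636, 0.541], [0.005, -0.7, -0.714, 0.636], [0.0, 0.0, 0.0, 1.0]]
0.1
```

View pics/top0.png

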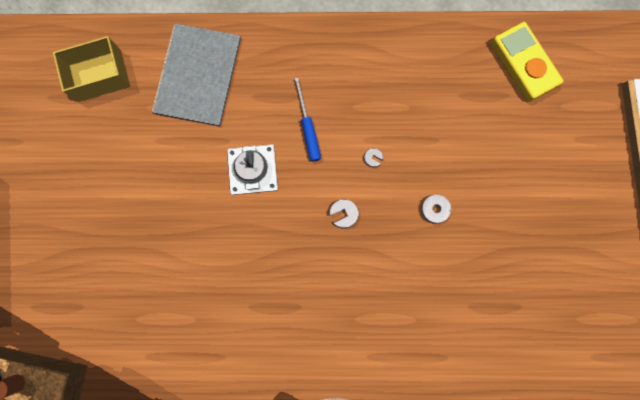

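View pics/side0.png

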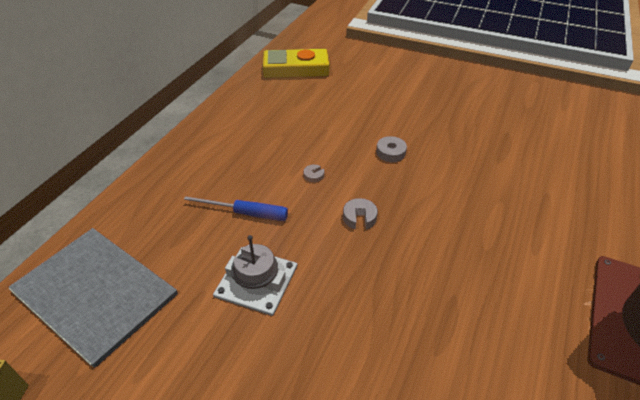

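The top view shows the target disc near (344,213) with its mouth pointing left. The carrier is near (250,167), the small disc at (374,158) and the ring at (437,209). Next I'll enlarge the disc and the carrier.

```bash
python3 - <<'E'
import cv2,numpy as np
t=cv2.imread("pics/top0.png");s=cv2.imread("pics/side0.png")
f=lambda im,u,v:cv2.resize(im[v-25:v+25,u-33:u+33],None,fx=6,fy=6,interpolation=cv2.INTER_CUBIC)
cv2.imwrite("pics/crop1.png",np.vstack([np.hstack([f(t,344,213),f(t,250,165)]),np.hstack([f(s,360,213),f(s,253,262)])]))
E
cat > h.py <<'E'
from plant import *
import numpy as np,cv2
def at_z(name,uv,z):
    c=get_calibration(name);K=c["intrinsics"];T=np.array(c["world_from_camera"])
    r=T[:3,:3]@np.linalg.solve(np.array(K),[uv[0],uv[1],1.]);o=T[:3,3]
    return o+r*(z-o[2])/r[2]
E
```

```text
(no output)
```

View pics/crop1.png

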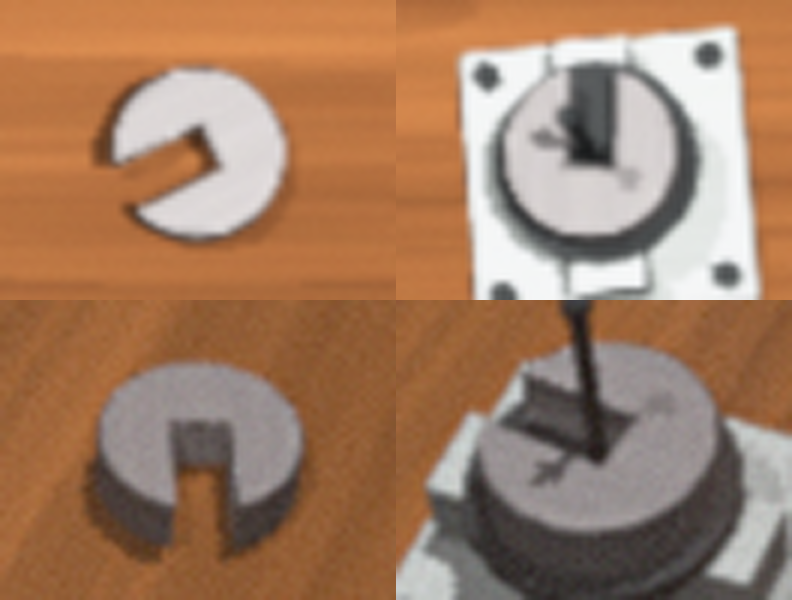

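Top crop: target disc centre is at (344.3,213.5), mouth middle at about (332.2,219), slot end at about (345.6,212.7). Lower disc centre is at (249.3,165.3) and its slot points straight up in the picture. Side view: the rod's ball is at about (249.8,237.5).

```bash
python3 - <<'E'
from h import *
p=lambda *a:at_z(*a)[:2].round(4)
c=p("top",(344.3,213.5),.02);m=p("top",(332.2,219),.02);e=p("top",(345.6,212.7),.02)
print("disc",c,"mouth",m,"end",e,"yaw",np.arctan2(*(m-e)[::-1]))
print("disc side",p("side",(360.3,212.8),.02))
a=p("top",(249.7,150.8),.056);b=p("top",(249.3,167.2),.056)
print("lower",p("top",(249.3,165.3),.056),"slot",a,b,"yaw",np.arctan2(*(a-b)[::-1]))
print("ball side",p("side",(249.8,237.5),.106),"lower side",p("side",(253.2,260),.056))
o=observe();print(o["tcp_rot"],o["eef_pos"])
T=np.array(get_calibration("wrist")["world_from_camera"]);print(T.round(3))
E
```

```text
disc [ 0.487  -0.0205] mouth [0.4756 0.0048] end [ 0.4887 -0.0232] yaw 2.0084006213375134
disc side [ 0.4865 -0.0139]
lower [0.5826 0.1749] slot [0.613  0.1746] [0.5786 0.1748] yaw -0.005813887981841963
ball side [0.5855 0.1755] lower side [0.5846 0.1767]
[-1.70335604  1.56900966 -2.06021218] [0.21805482 0.58513447 0.23029415]
[[ 0.349  0.897  0.27   0.149]
 [ 0.937 -0.334 -0.102  0.611]
 [-0.002  0.289 -0.957  0.372]
 [ 0.     0.     0.     1.   ]]
```

```bash
cat >> h.py <<'E'
from scipy.spatial.transform import Rotation
def down(a):
    c,s=np.cos(a),np.sin(a)
    return Rotation.from_matrix(np.array([[0,0,-1],[c,s,0],[s,-c,0]]).T).as_euler('xyz')
def wproj(P,T,K):
    p=np.linalg.solve(T,np.append(P,1))[:3];r=np.hypot(p[0],p[1]);th=np.arctan2(r,p[2])
    return K[:2,2]+np.array([K[0,0],K[1,1]])*th*p[:2]/r
def wray(uv,T,K,z):
    d=(np.array(uv)-K[:2,2])/[K[0,0],K[1,1]];th=np.hypot(*d)
    r=T[:3,:3]@np.append(np.sin(th)*d/th,np.cos(th));return T[:3,3]+r*(z-T[2,3])/r[2]
E
python3 - <<'E'
from h import *
yaw=2.01
for k in(0,np.pi,-np.pi):
    g=yaw-np.pi/2+k;pl=np.pi/2+k
    for n,p,a in(("g",[.487,-.018,.12],g),("g0",[.487,-.018,.004],g),("p",[.584,.1752,.135],pl),("p0",[.584,.1752,.05],pl)):
        q=inverse_kinematics(p,down(a));print(round(k,1),n,None if q is None else np.round(q,2))
k=0
E
```

```text
0 g [-0.2   0.    1.98  0.    1.16 -0.64]
0 g0 [-0.2   0.2   2.03 -0.    0.91 -0.64]
0 p [ 0.16  0.27  1.66 -0.    1.22 -1.41]
0 p0 [ 0.16  0.37  1.7  -0.    1.07 -1.41]
3.1 g [-0.2   0.    1.98  0.    1.16  2.5 ]
3.1 g0 [-0.2   0.2   2.03 -0.    0.91  2.5 ]
3.1 p [ 0.16  0.27  1.66 -0.    1.22  1.73]
3.1 p0 [ 0.16  0.37  1.7  -0.    1.07  1.73]
-3.1 g [-0.2   0.    1.98  0.    1.16  2.5 ]
-3.1 g0 [-0.2   0.2   2.03 -0.    0.91  2.5 ]
-3.1 p [ 0.16  0.27  1.66 -0.    1.22  1.73]
-3.1 p0 [ 0.16  0.37  1.7  -0.    1.07  1.73]<sys>:0: UserWarning: Gimbal lock detected. Setting third angle to zero since it is not possible to uniquely determine all angles.
```

```bash
python3 -W ignore - <<'E'
from h import *
movep([.487,-.018,.16],down(2.01-np.pi/2))
c=get_calibration("wrist");T=np.array(c["world_from_camera"]);K=np.array(c["intrinsics"])
im,d=get_image("wrist");cv2.imwrite("pics/w1.png",im[:,:,::-1]);np.savez("pics/w1.npz",T=T,K=K,d=d)
for P in([.487,-.018,.02],[.584,.1752,.056],[.584,.1752,.109]):print(wproj(np.array(P),T,K))
o=observe();print(o["time_s"],o["eef_pos"])
E
```

```text
[318.90621419 189.15535967]
[510.27986626  56.49839589]
[547.12913286  49.41403286]
2.5167 [ 0.48717345 -0.01733734  0.16010675]
```

View pics/w1.png

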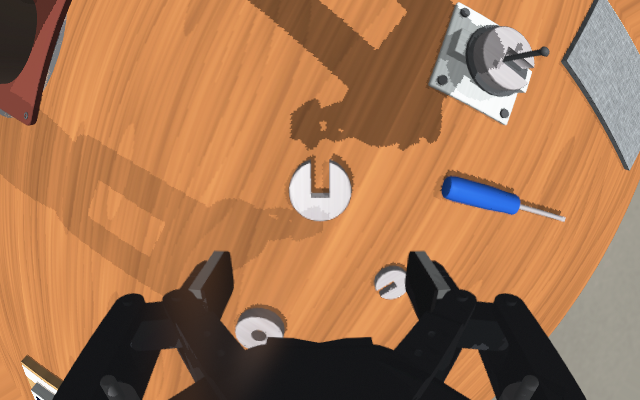

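The disc shows at about (320,190), against a predicted (319,189), and its slot runs straight up the picture, square to the jaws. I'll enlarge the disc and the carrier once more.

```bash
python3 - <<'E'
import cv2,numpy as np
t=cv2.imread("pics/w1.png")
f=lambda u,v:cv2.resize(t[v-50:v+50,u-50:u+50],None,fx=4,fy=4,interpolation=cv2.INTER_CUBIC)
cv2.imwrite("pics/crop2.png",np.hstack([f(320,190),f(510,55)]))
E
```

```text
(no output)
```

View pics/crop2.png

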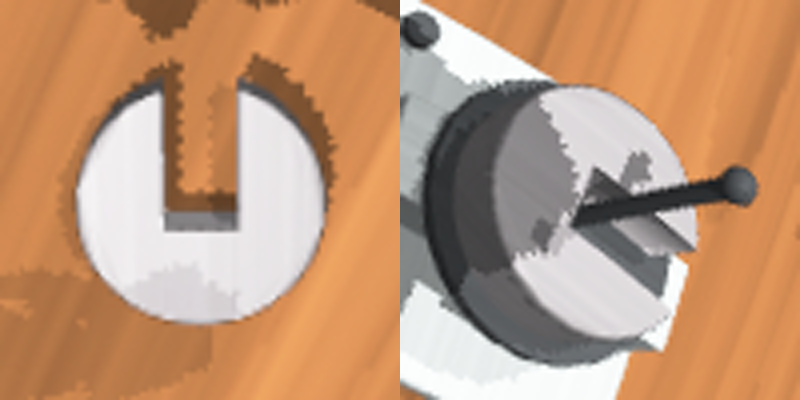

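Enlarged: disc centre is at (320.4,189.9), slot end at (320.4,198) and mouth at (320.4,160). The rod's ball is at (544.5,51.8). The lower slot's edges run (508,47)→(534.2,67.5) and (502,63)→(527,84.5).

```bash
python3 -W ignore - <<'E'
from h import *
z=np.load("pics/w1.npz");T,K=z["T"],z["K"];w=lambda uv,h:wray(uv,T,K,h)[:2]
c,e,m=w((320.4,189.9),.02),w((320.4,198),.02),w((320.4,161),.02)
print(c,np.arctan2(*(m-e)[::-1]),np.linalg.norm(m-c),np.linalg.norm(e-c))
print("ball",w((544.5,51.75),.105))
for a,b in(((508,47),(534.2,67.5)),((502,63),(527,84.5))):
    A,B=w(a,.056),w(b,.056);print(A,B,np.arctan2(*(B-A)[::-1]))
E
```

```text
[ 0.48858114 -0.01805654] 2.012305781588124 0.02755565272303149 0.007950145383614993
ball [0.58504758 0.17424611]
[0.57822348 0.18191017] [0.61245119 0.1827914 ] 0.025740157374617108
[0.57871452 0.16422297] [0.61189278 0.16288366] -0.04034503423631423
```

```bash
python3 -W ignore - <<'E'
from h import *
move_l([.4882,-.018,.03],feed=.15)
print(move_l([.4882,-.018,.004],feed=.05,max_force=10))
gripper_to(.05,60);o=observe();print(o["opening"],o["eef_pos"],o["ft_force"])
move_l([.4882,-.018,.16],feed=.12)
o=observe();print(o["opening"],o["ft_force"],o["time_s"])
movep([.5846,.1746,.175],down(np.pi/2))
c=get_calibration("wrist");T=np.array(c["world_from_camera"]);K=np.array(c["intrinsics"])
im,d=get_image("wrist");cv2.imwrite("pics/w2.png",im[:,:,::-1]);np.savez("pics/w2.npz",T=T,K=K,d=d)
o=observe();print(o["time_s"],o["eef_pos"],o["opening"])
for h in(.171,.191):print(wproj(np.array([.5846,.1746,h]),T,K))
print(wproj(np.array([.5846,.1746,.105]),T,K))
E
```

```text
False
0.057096145218958616 [ 0.48865147 -0.01812594  0.00497031] [-2.85354179  0.35283236  6.6202451 ]
0.05745819468371304 [ 0.34430428 -0.09329728 -4.42762323] 6.0417
6.9583 [0.58399922 0.17353891 0.17416075] 0.05754206055476683
[319.705674   257.10650487]
[319.7685595  276.64550904]
[319.56543678 215.09349979]
```

View pics/w2.png

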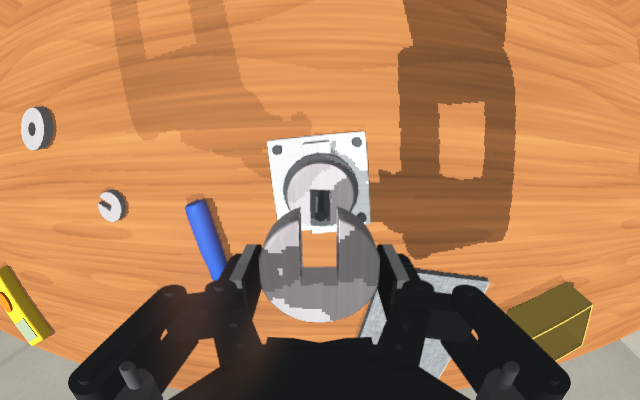

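The disc is held at about (320,265) with its mouth up the picture. The lower disc's slot opens down the picture, so they are opposite, and the rod tip is at about (320,213). I'll overlay the modelled disc rim to check where it sits in the grip.

```bash
python3 -W ignore - <<'E'
from h import *
z=np.load("pics/w2.npz");T,K=z["T"],z["K"];t=cv2.imread("pics/w2.png")
o=observe()["eef_pos"];print(o)
S=4;u0,v0=240,180
im=cv2.resize(t[v0:v0+150,u0:u0+160],None,fx=S,fy=S,interpolation=cv2.INTER_CUBIC)
a=np.linspace(0,2*np.pi,100)
for h,col in((.189,(0,0,255)),(.169,(255,0,0))):
    P=[wproj(np.array([o[0]+.03*np.cos(x),o[1]+.03*np.sin(x),h]),T,K) for x in a]
    cv2.polylines(im,[np.int32((np.array(P)-[u0,v0]+.5)*S)],False,col,1)
cv2.imwrite("pics/crop3.png",im)
E
```

```text
[0.58399922 0.17353891 0.17416075]
```

View pics/crop3.png

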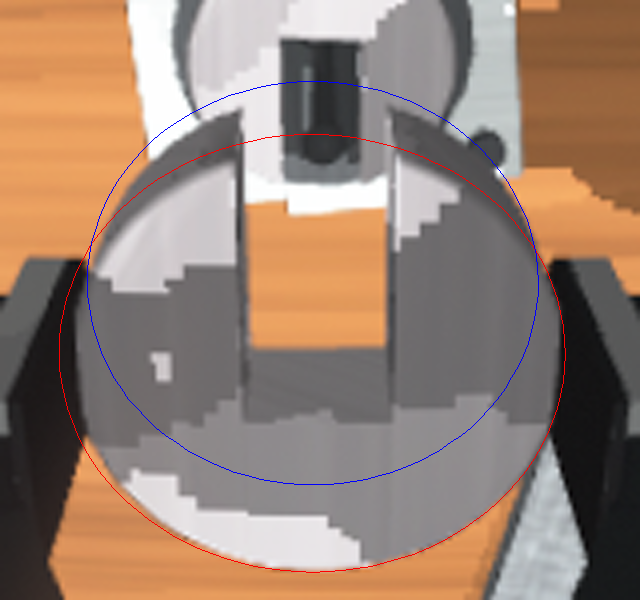

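```bash
cat > fit.py <<'E'
from h import *
from scipy.optimize import least_squares
z=np.load("pics/w2.npz");T,K=z["T"],z["K"]
top=np.array([(160,205),(238,163),(395,153),(470,180),(535,240),(180,530),(318,570),(450,540),(520,480),(78,340),(561,345)])/4+[240,180]-.5
bot=np.array([(238,112),(190,135),(392,112),(450,140),(505,195)])/4+[240,180]-.5
a=np.linspace(0,2*np.pi,361)
def res(p,tilt=True):
    R=Rotation.from_euler('xy',p[3:5]).as_matrix() if tilt else np.eye(3);r=[]
    for pts,h in((top,.01),(bot,-.01)):
        C=np.array([wproj(np.array(p[:3])+R@[.03*np.cos(x),.03*np.sin(x),h],T,K) for x in a])
        for q in pts: r.append(np.min(np.hypot(*(C-q).T)))
    return np.array(r)
for t in(0,1):
    s=least_squares(lambda p:res(p,t),[.584,.1735,.178]+[0,0]*t,diff_step=1e-4,x_scale=[.01]*3+[.1]*2*t)
    print(s.x.round(4),np.sqrt(np.mean(s.fun**2)).round(2),"px rms")
E
python3 -W ignore fit.py
```

```text
[0.5873 0.1747 0.1742] 1.18 px rms
[ 0.5876  0.1747  0.174  -0.0578 -0.0333] 0.71 px rms
```

The fit puts the disc about 3 mm in +x of the tool centre and slightly lower in the grip than expected. I'll correct for that, lower it under force guard until the rod tip is in the slot, and look.

```bash
python3 -W ignore - <<'E'
from h import *
tgt=np.array([.5822,.1736]);cmd=tgt.copy()
for i in range(2):
    move_l([*cmd,.155],feed=.08);hold(.15);e=observe()["eef_pos"];cmd=cmd+(tgt-e[:2]);print(e)
move_l([*cmd,.130],feed=.08)
f0=observe()["ft_force"]
print(move_l([*cmd,.095],feed=.05,max_force=6))
o=observe();print(o["eef_pos"],f0,o["ft_force"],o["time_s"],o["opening"],cmd)
n="side";im,d=get_image(n);w,_=get_image("wrist");
a=cv2.resize(im[180:320,180:320],(560,560),interpolation=cv2.INTER_CUBIC)
cv2.imwrite("pics/s3.png",np.hstack([a,cv2.resize(w[180:330,290:350],(224,560))])[:,:,::-1])
E
```

```text
[0.58253374 0.17348538 0.15540519]
[0.58192335 0.17379041 0.15511758]
False
[0.58236818 0.17355427 0.0952122 ] [ 0.24909086 -0.02654785 -3.61061383] [ 1.57655418e-03  7.00546565e-01 -4.39890860e+00] 9.225 0.05716017788618406 [0.5821429  0.17352421]
```

View pics/s3.png

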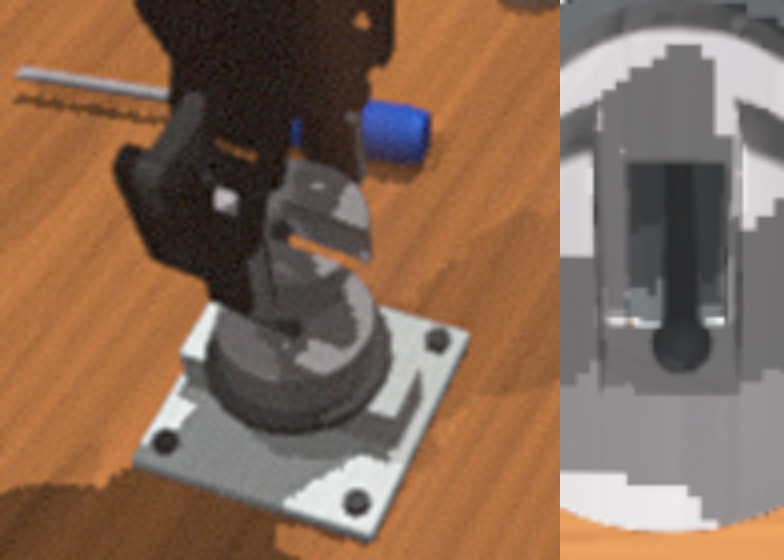

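The side view shows the disc level above the lower one. In the wrist crop the rod's ball is at (682,345), inside the slot (x from 600 to 740, end at y=392). That is about 1.5 mm right of the slot's midline and 2 mm past centre, so I'll shift slightly and lower it.

```bash
python3 -W ignore - <<'E'
from h import *
x,y=.5836,.1746
move_l([x,y,.090],feed=.03);hold(.15)
print(observe()["eef_pos"],observe()["ft_force"])
move_l([x,y,.075],feed=.05)
f0=observe()["ft_force"]
hit=move_l([x,y,.052],feed=.02,max_force=4)
o=observe();print(hit,o["eef_pos"],f0,o["ft_force"],o["time_s"],o["opening"])
n="side";im,d=get_image(n);w,_=get_image("wrist")
a=cv2.resize(im[200:320,180:300],(480,480),interpolation=cv2.INTER_CUBIC)
cv2.imwrite("pics/s4.png",np.hstack([a,cv2.resize(w[180:330,270:370],(320,480))])[:,:,::-1])
E
```

```text
[0.58360213 0.17463046 0.08999961] [ 0.0845332  -0.13922692 -3.93035529]
True [0.5834959  0.17457619 0.06102399] [ 0.57031636  0.49495298 -3.74464711] [ 0.40969112 -0.25303701  4.66666302] 10.9833 0.056784499584067526
```

View pics/s4.png

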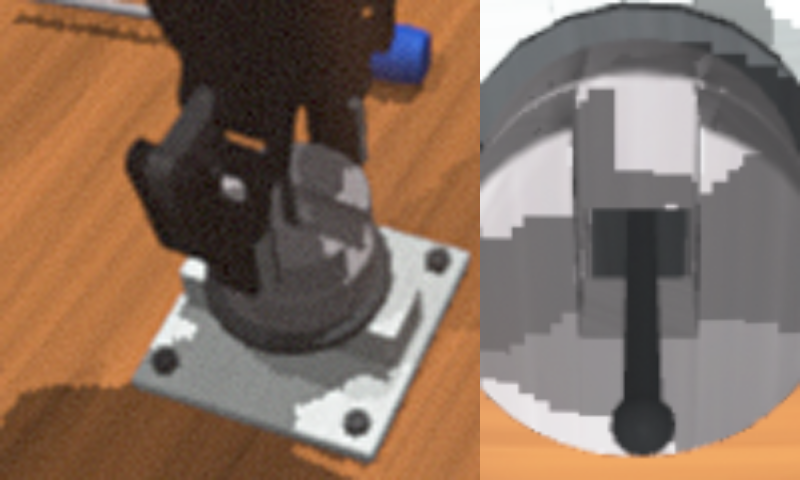

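It touched at TCP z=0.061, and the disc sits 5 mm above the TCP, so its centre is at 66 mm as required. The rod is in the middle of the slot. Releasing now.

```bash
python3 -W ignore - <<'E'
from h import *
x,y=.5835,.1746
gripper_to(.066);gripper_to(.085)
move_l([x,y,.20],feed=.1)
movep([.46,.1,.25],down(np.pi/2));hold(.2)
o=observe();print(o["time_s"],o["ft_force"],o["opening"])
t,d=get_image("top");s,_=get_image("side")
print(at_z("top",(249.3,165),.076))
c=get_calibration("wrist");T=np.array(c["world_from_camera"]);K=np.array(c["intrinsics"])
w,_=get_image("wrist");u=wproj(np.array([.5846,.1746,.076]),T,K);print(u)
f=lambda im,a,b,k,m:cv2.resize(im[b:b+k,a:a+k],(m,m),interpolation=cv2.INTER_CUBIC)
cv2.imwrite("pics/f.png",np.hstack([f(t,220,130,60,400),f(s,210,220,90,400)])[:,:,::-1])
cv2.imwrite("pics/w5.png",w[:,:,::-1]);np.savez("pics/w5.npz",T=T,K=K)
E
```

```text
14.0833 [-0.60481782 -0.05776281 -0.65018252] 0.08485339411752547
[0.57914197 0.17212104 0.076     ]
[380.51453501 282.48441869]
```

View pics/f.png

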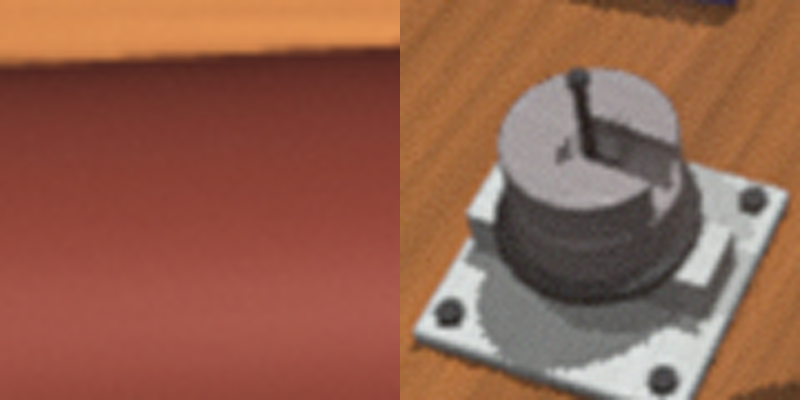

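The top camera is blocked by the arm. The side view shows the disc flat on the stack, its slot opening to the lower right (the lower slot opened to the upper left) and the rod in it. Its top face is centred at side pixel (252.5,251.4), so I'll check that number and then hand in.

```bash
python3 -W ignore - <<'E'
from h import *
c=at_z("side",(252.5,251.4),.076);e=at_z("side",(210+187*.225,220+158*.225),.076);m=at_z("side",(210+272*.225,220+165*.225),.076)
print(c,e,m,np.hypot(*(c[:2]-[.585,.175])))
print(at_z("side",(210+177*.225,220+77*.225),.105))
job_done()
E
```

```text
[0.58399515 0.17606105 0.076     ] [0.58062277 0.18296503 0.076     ] [0.5541144  0.17364799 0.076     ] 0.0014613475335097663
[0.58614136 0.17450416 0.105     ]
the job is handed in; nothing more can be done
```

I put the full-size slotted disc on top of the lower disc, with the rod in its slot, let go and handed the job in at about 14 s of the 35 s allowed. There is no verdict from the simulator, so what follows is from my own checks.

- **Pick-up:** I pinched it across the slot and turned it so its slot points opposite to the lower one. The disc sat a few millimetres off in the grip, so I corrected for that on the way down.
- **Placing:** I lowered it under a force guard and felt contact at tool height 61 mm, which matches a seated disc centre of 66 mm. The fingers then opened and backed away.
- **Final side view:** The disc's top face is about 2 mm from the rod, against a 12 mm limit. It looks flat, with its slot pointing roughly along −x and the lower disc's along +x. The lower disc was on the pan at last sight.

**Checks that failed or disagreed:**
- **Top camera:** the arm blocked it at the end, so the final position rests on the side camera alone. I took a last wrist picture but didn't use it.
- **Slot angle:** a rough side-view estimate, about 0.34 rad off opposite against a limit of 0.6. I trust the earlier wrist and top views more; they put it within a few hundredths.
- **Height in the grip:** one fit from the wrist camera put the disc about 5 mm lower than expected. The contact height supported the expected value.

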